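# Close up the relay row with the spare relay

## Robot

A 6-joint arm with a two-finger parallel gripper is mounted at the origin on a cart in front of the work surface, level with it; the furniture and walls round the work are solid. World frame = base frame: x ahead of the robot, y to its left, z up, the work surface at z = 0. Lengths are in mm, angles in rad, forces in N, time in s.
With the tool pointing down it reaches from about 350 to 775 mm from the base axis. Payload 7.3 kg.
Tool frame: the origin (TCP) lies at the very end of the fingers, on their centre line; the grasp point (between the pads) lies 19 mm behind it; z points along the fingers, y is the line along which they close (so a half turn about z gives the same grasp; the last joint's range is limited). The gripper opens to 92 mm and grips with 3 to 60 N. Pads are 19 mm wide; open, the fingers measure 130 mm over their backs; the gripper's body (75 mm by 190 mm) begins 47 mm behind the grasp point.
Start: joints at [1.07, 0.342, 1.524, -0, 1.275, -0.146], TCP at [182.373, 492.326, 226.741] pointing down, gripper open.
Joint ranges: [-2.53, 2.53], [-0.77, 2.02], [0.04, 2.7], [-1, 4.14], [0.28, 2.66], [-3.11, 3.11]. Speed limits (rad/s): [2.57, 2.57, 3.14, 3.14, 3.14, 3.14].

## Interface

Orientations are given as [roll, pitch, yaw] about the fixed x, y, z axes, in that order (R = Rz(yaw) Ry(pitch) Rx(roll)).
In Python, from plant import get_obs, optics, ticket, finder gives the robot as it stands.
- The arm moves only by the tool send_rows, never from a script. Its arguments are lists of equal length, an entry for each row: "offset": the shift along the tool's x, y, z scaled (see below), a list of three; "delta_rot": the turn, a rotation vector about the tool's x, y, z scaled (see below), a list of three. In form: {"offset": [[dx, dy, dz], ...], "delta_rot": [[rx, ry, rz], ...]}. A call has 1 to 8 rows; each row is the pose to reach, as a shift and turn from the pose commanded when the call began, along the tool's axes at that moment, turning the shorter way round; what a row does not reach only later rows make up. The controller multiplies each number of a shift by 120 mm and each number of a turn by 360 degrees. A row lasts 1/8 s, in which the tool goes at most 62.5 mm and 10.7 degrees, less where a joint would pass 70% of its speed; a pose out of reach is approached as far as the arm can. A call with a number of a shift or a turn outside -1 to 1 is refused whole. A call with a gripper value outside its range is refused whole. "grip" is the opening, from 0 (shut) to 1 (fully open), set as the call begins (left out, the last holds). The fingers move at their own pace and stop on an object; the grip force is fixed at half the most. Time passes only in rows, so rows that repeat a pose let the fingers close. It gives the time, the measured TCP pose, the force, the opening and the grip force at its end, in the units of the state.
- get_obs(): the state, without advancing time (a new reading comes with each control period).
- optics.capture(name): name is "side" or "top"; returns the picture (480x640x3 uint8, red, green, blue); there is no depth.
- optics.get_calibration(name): a dict with "fx", "fy", "cx", "cy" (pixels), "k1" (the pictures are not rectified: a ray, as slopes to the right and down, at radius r is drawn at 1 + k1 r^2 times it, then the intrinsics apply), "world_from_camera" (4x4, takes a point from camera to world coordinates). Camera axes: x right, y down, z forward; pixel columns grow to the right and rows downward; lengths in mm; the calibration is good to about 2 mm. A picture is of the moment at which its call begins. get_calibration takes no time and is no camera call.
- ticket.close_job(): hands the job in; it is judged then, once.
Trained networks look in the newest picture that a camera, given by its name, has taken for a name from the list of things; names that differ only in an ending like _2 or _b are one class to them, and where a whole thing is asked for, a point or a joint stands for the part that bears it (a point fixed in the world has none). Each returns a list of dicts, best first, with "confidence" (0 to 1); they miss things now and then, are a little off and sometimes report something else, mostly with a low value. They report only what shows in the picture. A call takes as long as a camera call. They do not tell look-alikes from the thing itself.
- finder.boxes_of(target, camera): "box" ([left, top, right, bottom] in pixels, round what is visible of it).
- finder.silhouettes(target, camera): "region" (480x640 bool, what is visible of it) and "box" ([left, top, right, bottom] in pixels, round what is visible of it).
- finder.pinpoint(target, camera): "uv" ([column, row] in pixels: a listed point, or the origin of a listed thing).
The state is a dict: "time": time; "joint_positions": joint angles; "dq": joint speeds; "tau": joint torques, N m; "tool_pos": TCP position; "tcp_rot": TCP orientation; "contact_force": force on the tool from outside, world axes, zero at the start; "moment": the same for the moment, N m; "grip_width": finger opening in mm; "finger_force": force on a finger pad.
Only numpy, scipy, OpenCV 4.12 (cv2) and the standard library are available. Lean on these libraries where they do the work, as an engineer would, in place of code of your own. Each camera call takes 0.05 s, during which the arm holds its last target. There are 200 camera calls.

## Task

Fit the spare large relay from the steel tray into the empty bay of the relay row on the panel: lower it in without dropping it, so that it sits fully down in the mounting channel, faces the same way as the two relays already there and butts flush against its neighbour. Bring the end clamp up against it so that the row is closed without gaps, and leave the other loose things where they are.

Things in the scene. Friction and masses are not known exactly. Their poses are not given: they have to be found in the camera images.
- spare_relay: the only large relay in the tray: black base 60 x 50 x 20 mm (x, y, z), cream body 44 x 44 mm above it, 70 mm high in all, 0.2 kg; terminal screws and label on its -x side (front). Origin: centre of its underside, z up. In the tray one of its x sides is close to the two capacitors (no room for a finger); its y sides are free
- spare_front (a point): point on the spare relay at the foot of its front side (relay frame x = -30, y = 0, z = 10 mm)
- panel: dark board 130 x 290 x 10 mm lying on the bench, origin at the centre of its underside. Mounting channel along its y: centre line x = -20, floor z = 12, 64.5 mm wide inside, flared lips to z = 24 mm. From +y to -y in it: end stop, two fixed large relays (fronts to -x, side faces at y = 118, 68, 18, tops z = 82 mm), empty bay, end clamp. Terminal strips at x = 33 to 59, tops z = 33 mm
- bay (a point): on the channel floor, where the origin of the spare relay belongs when it is flush with its neighbour (panel frame x = -20, y = -7, z = 12 mm; axes as the panel's)
- end_clamp (a joint): slide of the grey end clamp along the panel's +y, in m: 0 is fully open (bay 64 mm long), 0.022 the far end of its travel, about 0.014 when it bears on a flush relay. It moves with about 3 N and stays where it is left.
- clamp_face (a point): centre of the end clamp's pressure face, which looks to the panel's +y, 10 mm over the channel floor; the face is plane and reaches 67 mm over the floor
- clamp_top (a point): centre of the top of the clamp's upright plate, 79 mm over the bench; plate 44 mm wide (panel x) and 11 mm thick (panel y) for 36 mm down from here; its -y side is free above a shoe 12 mm high
- tray: black steel tray 103 x 203 x 42 mm (x, y, z), fixed, floor 2 mm thick; in a row along its y it holds two can capacitors in the middle, with the large spare relay at one end of them and a smaller relay at the other. Origin: centre of its underside
- small_relay: smaller relay, base 56 x 44 x 20 mm, 60 mm high, in the tray; to be left alone. Origin: centre of its underside
- red_screwdriver: red screwdriver, 212 mm long, lying at the front edge of the bench along its y; to be left alone. Origin: centre of its underside
- capacitor_1: grey can capacitor, 35 mm across, 73 mm high, in the middle of the tray beside its twin; to be left alone. Origin: centre of its underside
- capacitor_2: grey can capacitor, 35 mm across, 73 mm high, in the middle of the tray beside its twin; to be left alone. Origin: centre of its underside
Not all that is in view belongs to the job. Leave any pink or yellow look-alike of the spare_relay alone.

How it is judged:
By the outcome, as a careful person would: the job done as asked, in the order asked, and still so for the second after the job is handed in, with the robot touching nothing.
It also fails if it takes over 51 s, if anything falls off the work surface, if the arm or the gripper's body presses on something with over 40 N, if the wrist force passes 120 N, or if a joint passes its speed limit or range.

## Working session

There is one attempt and no reset: what is moved stays moved. The work goes in short steps, Python scripts to look and compute and a tool call to move; the robot and the scene stay as the last step left them, time stands still between calls to the robot, and variables do not carry over. Pictures are saved under pics/ and viewed, at most 10 in all, crops included, and the job is handed in when it is done.

Besides the shell and the picture viewer there is one more tool, called after "Request:" as a command line: name --argument value ..., lists and objects as JSON in quotes. send_rows: Moves the arm, as the interface text tells. Its arguments: {"type":"object","properties":{"offset":{"type":"array"},"delta_rot":{"type":"array"},"grip":{"type":"number"}},"required":["offset","delta_rot"]}

```bash
ls; mkdir -p pics; python3 - <<'E'
from plant import get_obs, optics, finder
import cv2
print(get_obs())
for n in("side","top"):
    im=optics.capture(n); cv2.imwrite(f"pics/{n}0.png",im[:,:,::-1])
    print(n,optics.get_calibration(n))
    for t in("spare_relay","small_relay","panel","tray"):
        print(t,[(d['box'],round(d['confidence'],2)) for d in finder.boxes_of(t,n)])
    for t in("spare_relay","spare_front","bay","clamp_face","clamp_top","panel","tray","capacitor_1","small_relay"):
        print(t,[([round(float(x),1) for x in d['uv']],round(d['confidence'],2)) for d in finder.pinpoint(t,n)])
print(get_obs()['time'])
E
```

```text
pics
{'time': 0.0, 'joint_positions': array([ 1.06998275e+00,  3.42733727e-01,  1.52501982e+00,  1.04812534e-05,
        1.27539491e+00, -1.45999424e-01]), 'dq': array([-9.81734415e-04,  1.59658827e-03, -1.23917340e-03, -2.48706742e-03,
       -1.25443657e-05,  1.99316679e-03]), 'tau': array([-1.18357897e-03, -4.31240809e+01, -2.44220656e+01,  7.13118422e-02,
        5.60176594e-02, -8.52393305e-05]), 'tool_pos': array([182.17165593, 491.94623572, 226.0382766 ]), 'tcp_rot': array([-3.14005487e+00, -2.36254919e-04,  2.78677526e+00]), 'contact_force': array([ 0.3767525 , -0.4779097 ,  0.60138584]), 'moment': array([-0.03223513, -0.01992834, -0.04619827]), 'finger_force': 0.0, 'grip_width': 91.72978263557862}
side {'fx': 596.5324129552026, 'fy': 596.5324129552026, 'cx': 318.85716764576716, 'cy': 235.15946888877914, 'k1': -0.1281934205725922, 'world_from_camera': array([[-8.60978860e-01, -2.00073778e-01,  4.67638628e-01,
        -1.69538344e+02],
       [-5.08545506e-01,  3.56392951e-01, -7.83814731e-01,
         1.24173152e+03],
       [-9.84233583e-03, -9.12663436e-01, -4.08593417e-01,
[... 1507 characters left out ...]
.61)]
small_relay [([227.2, 219.7, 250.7, 247.2], 0.92)]
panel [([385.6, 234.6, 508.7, 293.6], 0.7), ([226.6, 218.9, 251.1, 245.6], 0.36), ([233.8, 262.5, 257.7, 289.5], 0.35)]
tray [([214.3, 205.6, 272.5, 303.0], 0.91)]
spare_relay [([250.9, 274.9], 0.97), ([173.5, 244.1], 0.82), ([182.9, 295.9], 0.62), ([223.3, 176.2], 0.57)]
spare_front [([246.8, 288.5], 0.88), ([173.9, 283.6], 0.82), ([222.4, 189.6], 0.65)]
bay [([451.2, 274.5], 0.8)]
clamp_face [([464.2, 273.0], 0.98)]
clamp_top [([475.6, 277.5], 0.72)]
panel [([449.2, 265.1], 0.78)]
tray [([245.8, 252.0], 0.91)]
capacitor_1 [([254.1, 249.0], 0.65), ([235.4, 250.4], 0.57)]
small_relay [([237.3, 230.8], 0.86), ([475.4, 276.1], 0.49)]
1.4
```

View pics/top0.png

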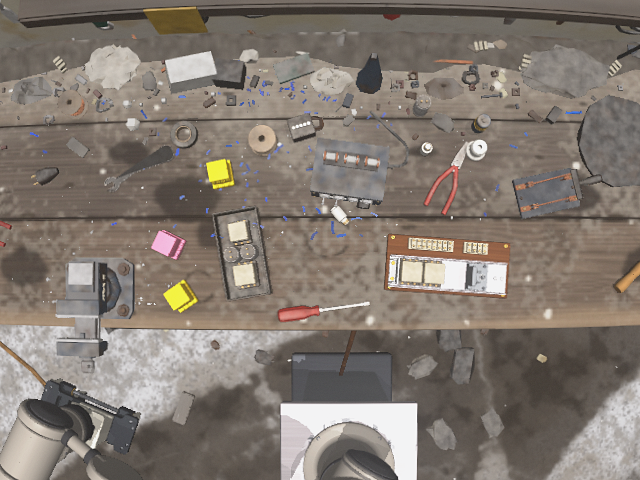

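View pics/side0.png

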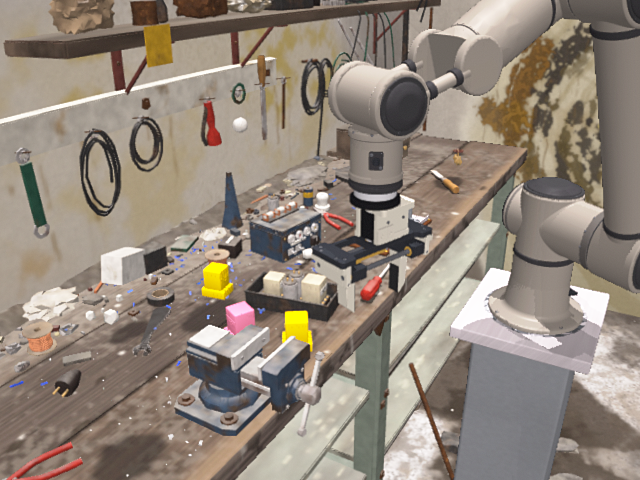

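```bash
cat > h.py <<'E'
import numpy as np, cv2
from plant import optics
def ray(cam,uv):
    c=optics.get_calibration(cam);K=np.array([[c['fx'],0,c['cx']],[0,c['fy'],c['cy']],[0,0,1]])
    p=cv2.undistortPoints(np.array([[uv]],float),K,np.array([c['k1'],0,0,0,0.]))[0,0]
    T=c['world_from_camera'];d=T[:3,:3]@[p[0],p[1],1];return T[:3,3],d
def at(cam,uv,z):
    o,d=ray(cam,uv);return o+d*(z-o[2])/d[2]
def proj(cam,P):
    c=optics.get_calibration(cam);K=np.array([[c['fx'],0,c['cx']],[0,c['fy'],c['cy']],[0,0,1]])
    T=np.linalg.inv(c['world_from_camera'])
    return cv2.projectPoints(np.atleast_2d(P).astype(float),cv2.Rodrigues(T[:3,:3])[0],T[:3,3],K,np.array([c['k1'],0,0,0,0.]))[0][:,0]
E
python3 - <<'E'
from h import *
import cv2
np.set_printoptions(precision=1,suppress=True)
a=cv2.imread('pics/top0.png')
cv2.imwrite('pics/c1.png',cv2.resize(a[200:310,205:280],None,fx=5.4,fy=5.4,interpolation=cv2.INTER_CUBIC))
cv2.imwrite('pics/c2.png',cv2.resize(a[225:305,380:515],None,fx=5.9,fy=5.9,interpolation=cv2.INTER_CUBIC))
for n,uv,z in (('spare',(250.9,274.9),2),('spfront',(246.8,288.5),12),('bay',(451.2,274.5),12),('cface',(464.2,273),22),('ctop',(475.6,277.5),79),('panel',(449.2,265.1),0),('tray',(245.8,252),0),('cap',(254.1,249),2),('cap',(235.4,250.4),2),('small',(237.3,230.8),2)): print(n,at('top',uv,z))
E
```

```text
spare [446.6 226.7   2. ]
spfront [415.2 234.8  12. ]
bay [ 446.4 -236.5   12. ]
cface [ 449.6 -264.8   22. ]
ctop [ 439.1 -277.4   79. ]
panel [ 468.3 -234.5    0. ]
tray [499.8 239.1   0. ]
cap [506.7 219.4   2. ]
cap [503.5 263.2   2. ]
small [549.2 259.1   2. ]
```

The top view shows the tray at about (243,252). The candidates for the spare relay are:
- (245,274): cream relay at the tray's near end
- (238,231): cream relay at the tray's far end
- (180,296) and (220,174): yellow look-alikes
- (168,244): pink look-alike

The side view shows the same layout. I'm checking the cream relays by size in a crop.

View pics/c1.png

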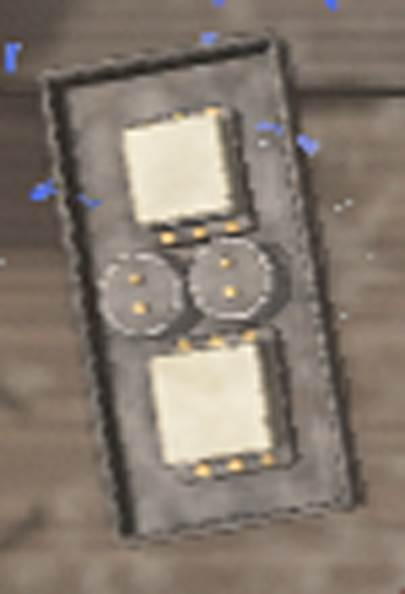

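View pics/c2.png

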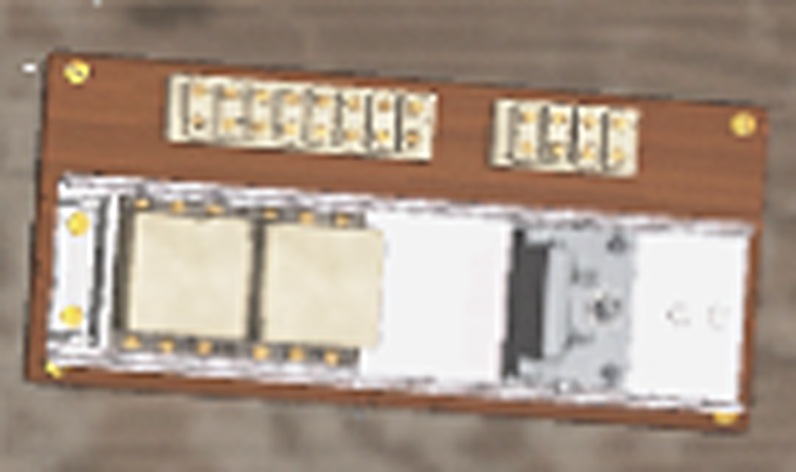

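The crop settles it. The relay at (245,274) has a top about 21.5 px wide against about 18.5 px for the far one, so it is the large spare. I'm checking its front in the side view and fitting both poses.

```bash
python3 - <<'E'
from h import *
np.set_printoptions(precision=1,suppress=True)
s=cv2.imread('pics/side0.png')
cv2.imwrite('pics/c3.png',cv2.resize(s[255:350,195:345],None,fx=5.3,fy=5.3,interpolation=cv2.INTER_CUBIC))
a=cv2.imread('pics/top0.png');
def cream(x0,y0,x1,y1):
    h=a[y0:y1,x0:x1].astype(int); g=a[y0:y1,x0:x1]
    m=((g.min(2)>135)&(h[:,:,2]-h[:,:,0]>15)&(h[:,:,2]-h[:,:,0]<70)).astype(np.uint8)
    m=cv2.morphologyEx(m,cv2.MORPH_OPEN,np.ones((5,5),np.uint8))
    n,l,st,c=cv2.connectedComponentsWithStats(m)
    for i in range(1,n):
        if st[i,4]<100: continue
        cn=cv2.findContours((l==i).astype(np.uint8),0,2)[0][0]
        yield cv2.boxPoints(cv2.minAreaRect(cn))+[x0,y0], c[i]+[x0,y0], st[i,4]
for nm,r,z in(('spare',(225,250,270,300),72),('small',(220,212,262,250),62),('fixed',(396,255,450,292),82)):
    for b,c,ar in cream(*r,):
        w=np.array([at('top',p,z) for p in b]); e=np.roll(w,-1,0)-w
        print(nm,ar,'px',c,'ctr',at('top',c,z),w.mean(0),'edges',np.linalg.norm(e,axis=1),'ang',np.degrees(np.arctan2(e[:,1],e[:,0])))
# panel corners z=10
C=np.array([(48,55),(768,105),(748,430),(25,380)])/5.9+[380,225]-0.4
w=np.array([at('top',p,10) for p in C]);print(w);e=np.roll(w,-1,0)-w
print(np.linalg.norm(e,axis=1),np.degrees(np.arctan2(e[:,1],e[:,0])),w.mean(0))
E
```

```text
spare 405 px [243.1 274.3] ctr [447.6 235.   72. ] [447.4 234.7  72. ] edges [45.  44.9 44.9 45. ] ang [ -81.9 -171.6   98.2    8.4]
small 321 px [237.2 230.7] ctr [544.8 250.4  62. ] [544.8 250.5  62. ] edges [40.  40.9 39.9 41. ] ang [ -80.8 -170.1   99.3   10. ]
fixed 414 px [411.8 271.4] ctr [ 453.3 -135.2   82. ] [ 453.3 -135.1   82. ] edges [44.6 44.8 44.6 44.7] ang [ -5.2 -94.9 174.7  85. ]
fixed 406 px [434.2 272.9] ctr [ 449.7 -184.4   82. ] [ 449.6 -184.1   82. ] edges [44.3 43.8 44.2 43.7] ang [-90.2 179.5  89.7  -0.5]
[[ 540.6  -90.1   10. ]
 [ 520.4 -377.4   10. ]
 [ 392.  -367.5   10. ]
 [ 413.8  -80.3   10. ]]
[288.  128.8 288.  127.2] [-94.  175.6  85.7  -4.4] [ 466.7 -228.8   10. ]
```

View pics/c3.png

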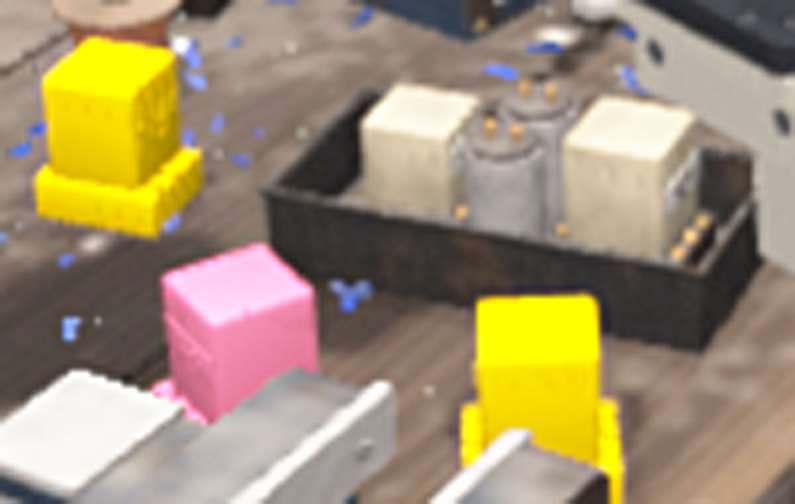

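Side crop: the label (about (685,180) in the crop) and the screws are on the spare's side nearest the robot, so its front faces world -x at a yaw of about +8.5°. Panel yaw is -4.2°, and three estimates put the bay at about (446.2, -234.6).

A finger won't fit between the relay bodies in the bay. I'll take the relay out by its y sides, set it on the bench, regrasp it by the x sides and then insert it.

```bash
cat > go.py <<'E'
import sys,numpy as np
from plant import get_obs
# usage: go.py x y z yawdeg -> offset numbers from the measured pose
o=get_obs();p=o['tool_pos'];r=o['tcp_rot'];y=r[2];c,s=np.cos(y),np.sin(y)
print('t',round(o['time'],2),'p',p.round(1),'yaw',round(np.degrees(y),2),'F',o['contact_force'].round(1),'w',round(o['grip_width'],1),'ff',round(o['finger_force'],1),'q6',round(o['joint_positions'][5],2))
if len(sys.argv)>4:
    t=np.array(list(map(float,sys.argv[1:4])));d=t-p;dy=(float(sys.argv[4])-np.degrees(y)+180)%360-180
    v=np.array([d[0]*c+d[1]*s,d[0]*s-d[1]*c,-d[2]])
    print('d',d.round(1),'offset',(v/120).round(4),'rz',round(-dy/360,4),'rows',np.linalg.norm(v)/62.5)
E
```

Request:
send_rows --offset '[[-1,-0.44,0.1],[-1,-0.44,0.1],[-1,-0.44,0.1]]' --delta_rot '[[0,0,-0.08],[0,0,-0.08],[0,0,-0.08]]' --grip 1

```text
time: 1.78
tool_pos: [278.1, 399.3, 214.5]
tcp_rot: [-3.141, 0.0, -2.99]
contact_force: [1.1, 0.6, -0.8]
grip_width: 91.8
finger_force: 0.0
```

```bash
python3 go.py 447.5 235 150 188.5
```

```text
t 1.77 p [278.1 399.3 214.5] yaw -171.34 F [ 1.1  0.6 -0.8] w 91.8 ff 0.0 q6 -0.92
d [ 169.4 -164.3  -64.5] offset [-1.1893 -1.5664  0.5377] rz 0.0005 rows 3.9146750063784013
```

Request:
send_rows --offset '[[-0.7,-0.9,0.2],[-0.7,-0.9,0.2],[-0.7,-0.9,0.2]]' --delta_rot '[[0,0,0],[0,0,0],[0,0,0]]'

```text
time: 2.15
tool_pos: [377.4, 304.3, 190.2]
tcp_rot: [-3.141, -0.001, -2.998]
contact_force: [-1.0, 0.4, 1.4]
grip_width: 91.5
finger_force: 0.0
```

```bash
python3 go.py 447.5 235 150 188.5
```

```text
t 2.15 p [377.4 304.3 190.2] yaw -171.76 F [-1.   0.4  1.4] w 91.5 ff 0.0 q6 -1.19
d [ 70.1 -69.3 -40.2] offset [-0.4952 -0.6554  0.3346] rz -0.0007 rows 1.703040672513532
```

Request:
send_rows --offset '[[-0.495,-0.655,0.58],[-0.495,-0.655,0.58],[-0.495,-0.655,0.58],[-0.495,-0.655,0.58]]' --delta_rot '[[0,0,0],[0,0,0],[0,0,0],[0,0,0]]'

```text
time: 2.65
tool_pos: [445.6, 238.5, 121.5]
tcp_rot: [3.141, 0.0, -2.994]
contact_force: [-0.2, 0.4, 0.9]
grip_width: 91.8
finger_force: 0.0
```

```bash
python3 go.py 447.5 235 46 188.5; python3 - <<'E'
from h import *
from plant import get_obs
a=optics.capture('top')[:,:,::-1]; s=optics.capture('side')[:,:,::-1]
A=cv2.resize(a[200:320,190:310],None,fx=5,fy=5,interpolation=cv2.INTER_CUBIC);B=s[210:350,230:370]
cv2.imwrite('pics/d1.png',cv2.resize(B,None,fx=4.2,fy=4.2,interpolation=cv2.INTER_CUBIC))
E
```

```text
t 2.65 p [445.6 238.5 121.5] yaw -171.53 F [-0.2  0.4  0.9] w 91.8 ff 0.0 q6 -1.38
d [  1.9  -3.5 -75.5] offset [-0.0117 -0.0309  0.629 ] rz -0.0001 rows 1.209325555280833
```

View pics/d1.png

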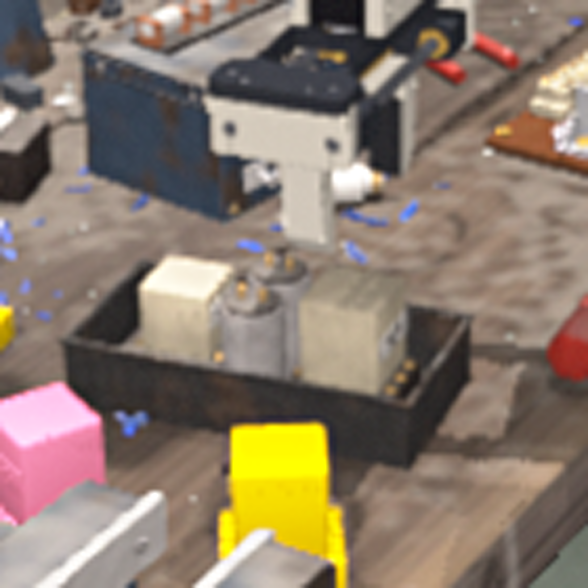

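The gripper is over the spare, with one finger on the tray's +y side (crop about (305,220)), and nothing is touching. I'm re-reading the settled pose before descending.

```bash
python3 go.py 447.5 235 46 188.5
```

```text
t 2.75 p [445.6 239.  122.1] yaw -171.44 F [-0.1  0.5  0.5] w 92.0 ff 0.0 q6 -1.38
d [  1.9  -4.  -76.1] offset [-0.011  -0.0351  0.6342] rz 0.0002 rows 1.2197410572449712
```

Request:
send_rows --offset '[[-0.011,-0.035,0.2],[-0.011,-0.035,0.4],[-0.011,-0.035,0.634],[-0.011,-0.035,0.634]]' --delta_rot '[[0,0,0],[0,0,0],[0,0,0],[0,0,0]]'

```text
time: 3.25
tool_pos: [446.3, 234.4, 44.5]
tcp_rot: [-3.141, -0.002, -2.992]
contact_force: [0.1, 1.2, 0.5]
grip_width: 92.3
finger_force: 0.0
```

Request:
send_rows --offset '[[0,0,0],[0,0,0],[0,0,0],[0,0,0]]' --delta_rot '[[0,0,0],[0,0,0],[0,0,0],[0,0,0]]' --grip 0.3

```text
time: 3.75
tool_pos: [448.0, 233.8, 45.5]
tcp_rot: [3.141, 0.001, -2.994]
contact_force: [0.6, 0.5, 0.6]
grip_width: 56.5
finger_force: 0.0
```

Request:
send_rows --offset '[[0,0,0],[0,0,0],[0,0,0],[0,0,0],[0,0,0]]' --delta_rot '[[0,0,0],[0,0,0],[0,0,0],[0,0,0],[0,0,0]]' --grip 0

```text
time: 4.38
tool_pos: [447.9, 233.7, 45.1]
tcp_rot: [3.141, 0.0, -2.994]
contact_force: [-0.3, -1.2, 2.0]
grip_width: 44.9
finger_force: 30.0
```

```bash
python3 go.py 447.5 235 140 188.5
```

```text
t 4.38 p [447.9 233.7  45.1] yaw -171.53 F [-0.3 -1.2  2. ] w 44.9 ff 30.0 q6 -1.39
d [-0.4  1.3 94.9] offset [ 0.0017  0.0109 -0.7905] rz -0.0001 rows 1.5179427483150199
```

Request:
send_rows --offset '[[0,0,-0.1],[0,0,-0.35],[0,0,-0.7],[0,0,-0.7]]' --delta_rot '[[0,0,0],[0,0,0],[0,0,0],[0,0,0]]'

```text
time: 4.88
tool_pos: [449.6, 234.4, 132.3]
tcp_rot: [3.14, 0.007, -2.994]
contact_force: [0.3, -1.0, -2.1]
grip_width: 44.8
finger_force: 30.0
```

```bash
python3 go.py 450 30 80 175.8
```

```text
t 4.88 p [449.6 234.4 132.3] yaw -171.53 F [ 0.3 -1.  -2.1] w 44.8 ff 30.0 q6 -1.39
d [   0.4 -204.4  -52.3] offset [ 0.2475 -1.6852  0.4356] rz 0.0352 rows 3.375604789992734
```

Request:
send_rows --offset '[[0.05,-0.4,0],[0.12,-0.85,0],[0.12,-0.85,0]]' --delta_rot '[[0,0,0.015],[0,0,0.035],[0,0,0.035]]'

```text
time: 5.25
tool_pos: [447.7, 127.8, 128.2]
tcp_rot: [-3.141, -0.002, 3.064]
contact_force: [0.4, -0.2, -2.3]
grip_width: 44.6
finger_force: 30.0
```

```bash
python3 go.py 450 30 60 175.8
```

```text
t 5.25 p [447.7 127.8 128.2] yaw 175.56 F [ 0.4 -0.2 -2.3] w 44.6 ff 30.0 q6 -1.38
d [  2.3 -97.8 -68.2] offset [-0.082 -0.811  0.568] rz -0.0007 rows 1.907539115439005
```

Request:
send_rows --offset '[[-0.04,-0.4,0.2],[-0.08,-0.81,0.4],[-0.08,-0.81,0.56],[-0.08,-0.81,0.56],[-0.08,-0.81,0.56]]' --delta_rot '[[0,0,0],[0,0,0],[0,0,0],[0,0,0],[0,0,0]]'

```text
time: 5.88
tool_pos: [451.4, 33.8, 62.1]
tcp_rot: [3.141, 0.0, 3.071]
contact_force: [1.3, -0.9, -2.5]
grip_width: 44.7
finger_force: 30.0
```

```bash
python3 go.py 450 30 44 175.8;  python3 - <<'E'
from h import *
s=optics.capture('side')[:,:,::-1]
cv2.imwrite('pics/d2.png',cv2.resize(s[170:310,270:430],None,fx=4.2,fy=4.2,interpolation=cv2.INTER_CUBIC))
E
```

```text
t 5.88 p [451.4  33.8  62.1] yaw 175.95 F [ 1.3 -0.9 -2.5] w 44.7 ff 30.0 q6 -1.6
d [ -1.4  -3.8 -18.1] offset [ 0.0091 -0.0328  0.1509] rz 0.0004 rows 0.2969818941729927
```

View pics/d2.png

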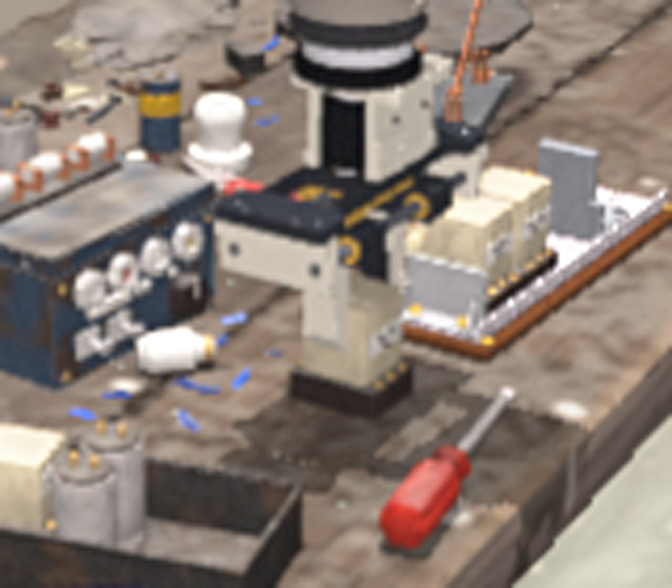

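The relay hangs upright with its label towards the robot (crop about (390,335)), clear of everything. I'm lowering it onto the bench.

Request:
send_rows --offset '[[0,0,0.06],[0,0,0.12],[0,0,0.14],[0,0,0.15],[0,0,0.155],[0,0,0.155]]' --delta_rot '[[0,0,0],[0,0,0],[0,0,0],[0,0,0],[0,0,0],[0,0,0]]'

```text
time: 6.68
tool_pos: [451.2, 33.1, 43.3]
tcp_rot: [3.142, 0.0, 3.069]
contact_force: [0.4, 0.2, -2.4]
grip_width: 45.2
finger_force: 30.0
```

Request:
send_rows --offset '[[0,0,0.005],[0,0,0.01],[0,0,0.01]]' --delta_rot '[[0,0,0],[0,0,0],[0,0,0]]'

```text
time: 7.05
tool_pos: [451.3, 33.1, 42.6]
tcp_rot: [3.142, 0.001, 3.07]
contact_force: [-1.9, 1.2, 4.9]
grip_width: 44.7
finger_force: 30.0
```

Contact with the bench. Now I'm opening, rising and turning.

Request:
send_rows --offset '[[0,0,0],[0,0,0],[0,0,0]]' --delta_rot '[[0,0,0],[0,0,0],[0,0,0]]' --grip 1

```text
time: 7.42
tool_pos: [451.2, 33.1, 42.0]
tcp_rot: [3.142, 0.0, 3.07]
contact_force: [1.0, -0.3, -0.3]
grip_width: 70.4
finger_force: 0.0
```

Request:
send_rows --offset '[[0,0,-0.1],[0,0,-0.4],[0,0,-0.5],[0,0,-0.5]]' --delta_rot '[[0,0,0],[0,0,0],[0,0,0],[0,0,0]]'

```text
time: 7.92
tool_pos: [451.7, 33.1, 102.8]
tcp_rot: [3.142, 0.002, 3.07]
contact_force: [1.2, -0.6, -0.3]
grip_width: 92.0
finger_force: 0.0
```

Request:
send_rows --offset '[[0,0,0],[0,0,0],[0,0,0],[0,0,0],[0,0,0],[0,0,0],[0,0,0],[0,0,0]]' --delta_rot '[[0,0,0.25],[0,0,0.25],[0,0,0.25],[0,0,0.25],[0,0,0.25],[0,0,0.25],[0,0,0.25],[0,0,0.25]]'

```text
time: 8.93
tool_pos: [450.4, 33.1, 100.9]
tcp_rot: [-3.139, -0.0, 1.563]
contact_force: [-0.1, 0.2, -0.0]
grip_width: 92.2
finger_force: 0.0
```

```bash
python3 go.py 451.3 33.1 28 85.8
```

```text
t 8.93 p [450.4  33.1 100.9] yaw 89.57 F [-0.1  0.2 -0. ] w 92.2 ff 0.0 q6 -0.09
d [  0.9  -0.  -72.9] offset [-3.000e-04  7.700e-03  6.073e-01] rz 0.0105 rows 1.1661040419436932
```

Request:
send_rows --offset '[[0,0.007,0.1],[0,0.007,0.35],[0,0.007,0.607],[0,0.007,0.607],[0,0.007,0.607]]' --delta_rot '[[0,0,0.0105],[0,0,0.0105],[0,0,0.0105],[0,0,0.0105],[0,0,0.0105]]'

```text
time: 9.55
tool_pos: [452.1, 33.1, 29.4]
tcp_rot: [-3.141, -0.0, 1.504]
contact_force: [0.4, -0.6, 0.5]
grip_width: 91.7
finger_force: 0.0
```

Request:
send_rows --offset '[[0,0,0],[0,0,0],[0,0,0],[0,0,0],[0,0,0],[0,0,0],[0,0,0]]' --delta_rot '[[0,0,0],[0,0,0],[0,0,0],[0,0,0],[0,0,0],[0,0,0],[0,0,0]]' --grip 0

```text
time: 10.42
tool_pos: [452.1, 33.1, 29.2]
tcp_rot: [3.141, -0.0, 1.504]
contact_force: [0.4, 0.8, 0.6]
grip_width: 44.7
finger_force: 30.0
```

```bash
python3 go.py 450 33 140 85.8
```

```text
t 10.43 p [452.1  33.1  29.2] yaw 86.15 F [0.4 0.8 0.6] w 44.7 ff 30.0 q6 -0.03
d [-2.100e+00 -1.000e-01  1.108e+02] offset [-0.002  -0.0172 -0.923 ] rz 0.001 rows 1.7724304920147078
```

Request:
send_rows --offset '[[0,0,-0.1],[0,0,-0.4],[0,0,-0.8],[0,0,-0.92],[0,0,-0.92]]' --delta_rot '[[0,0,0],[0,0,0],[0,0,0],[0,0,0],[0,0,0]]'

```text
time: 11.05
tool_pos: [452.5, 33.1, 141.0]
tcp_rot: [3.139, -0.0, 1.504]
contact_force: [-0.4, 0.9, -2.3]
grip_width: 45.0
finger_force: 30.0
```

Request:
send_rows --offset '[[-0.4,0,0],[-0.9,0,0],[-0.99,0,0],[-0.99,0,0]]' --delta_rot '[[0,0,0],[0,0,0],[0,0,0],[0,0,0]]'

```text
time: 11.55
tool_pos: [443.4, -85.6, 138.8]
tcp_rot: [-3.14, -0.001, 1.501]
contact_force: [-0.1, 1.0, -1.8]
grip_width: 44.8
finger_force: 30.0
```

```bash
python3 go.py 445.8 -239.6 140 85.8
```

```text
t 11.55 p [443.4 -85.6 138.8] yaw 86.03 F [-0.1  1.  -1.8] w 44.8 ff 30.0 q6 -0.29
d [   2.4 -154.     1.2] offset [-1.2789  0.1092 -0.0101] rz 0.0006 rows 2.464562607796838
```

Request:
send_rows --offset '[[-0.5,0.05,0],[-0.9,0.1,0],[-0.95,0.1,0],[-0.95,0.1,0]]' --delta_rot '[[0,0,0],[0,0,0],[0,0,0],[0,0,0]]'

```text
time: 12.05
tool_pos: [448.1, -198.5, 139.0]
tcp_rot: [-3.14, -0.002, 1.504]
contact_force: [-0.2, 0.3, -2.6]
grip_width: 44.5
finger_force: 30.0
```

```bash
python3 go.py 445.8 -239.6 110 85.8
```

```text
t 12.05 p [ 448.1 -198.5  139. ] yaw 86.17 F [-0.2  0.3 -2.6] w 44.5 ff 30.0 q6 -0.51
d [ -2.3 -41.1 -29. ] offset [-0.3431  0.0038  0.2415] rz 0.001 rows 0.8056321499264655
```

Request:
send_rows --offset '[[-0.2,0.0,0.05],[-0.343,0.004,0.1],[-0.343,0.004,0.15],[-0.343,0.004,0.15],[-0.343,0.004,0.15]]' --delta_rot '[[0,0,0.001],[0,0,0.001],[0,0,0.001],[0,0,0.001],[0,0,0.001]]'

```text
time: 12.68
tool_pos: [446.1, -240.4, 121.6]
tcp_rot: [-3.141, -0.0, 1.498]
contact_force: [0.1, -1.0, -1.8]
grip_width: 44.9
finger_force: 30.0
```

```bash
python3 - <<'E'
from h import *
np.set_printoptions(precision=1,suppress=True)
s=optics.capture('side')[:,:,::-1].copy(); a=optics.capture('top')
for n in('side','top'):
    for t in('spare_relay','spare_front','bay','clamp_face','clamp_top'):
        from plant import finder
        print(n,t,[(np.array(d['uv']),round(d['confidence'],2)) for d in finder.pinpoint(t,n)][:6])
ux=np.array([.9973,-.0732,0]);uy=np.array([.0732,.9973,0])
B=np.array([446.2,-234.6,12.])
print('exp bay/face/top side',proj('side',[B,B-39*uy+[0,0,10],B-44.5*uy+[0,0,67]]))
# overlay expected channel model on side picture: fixed relays' front-top edge and channel
def P(x,y,z): return B+ux*(x+20)+uy*(y+7)+[0,0,z-12]
pts=[P(-42,71,82),P(-42,115,82),P(-42,65,82),P(-42,21,82),P(2,115,82),P(2,71,82),P(-85,145,10),P(-85,-145,10),P(65,145,10),P(-52.25,18,24),P(-52.25,-46,24)]
q=proj('side',pts)
im=cv2.resize(s[150:290,330:450],None,fx=5,fy=5,interpolation=cv2.INTER_CUBIC)
cal=[]
for p in q: cv2.circle(im,tuple(((p-[330,150])*5).round().astype(int).tolist()),3,(0,0,255),-1)
cv2.imwrite('pics/d3.png',im[:600])
E
python3 go.py 445.8 -239.6 110 85.8
```

```text
side spare_relay [(array([400.9, 203.7]), 0.85), (array([213.5, 290.2]), 0.72), (array([299., 343.]), 0.68), (array([240.6, 338.6]), 0.58)]
side spare_front [(array([226.2, 335.7]), 0.98), (array([407.1, 204.7]), 0.9), (array([282.6, 342.4]), 0.8), (array([389.8, 233.9]), 0.72), (array([229. , 290.8]), 0.6)]
side bay [(array([392.3, 228.4]), 0.59)]
side clamp_face [(array([402.4, 225.9]), 0.49)]
side clamp_top [(array([401.3, 205.4]), 0.57)]
top spare_relay [(array([461.9, 274.2]), 0.77), (array([183.1, 296.6]), 0.77), (array([174.1, 245.5]), 0.68), (array([223.2, 177.1]), 0.68)]
top spare_front [(array([224.7, 189.6]), 0.8), (array([157. , 239.3]), 0.73), (array([175.3, 283.8]), 0.67), (array([457.5, 287.9]), 0.63)]
top bay [(array([447.9, 274.9]), 0.9)]
top clamp_face []
top clamp_top [(array([459.1, 288.5]), 0.46)]
exp bay/face/top side [[397.2 230. ]
 [403.5 222.5]
 [405.3 203.9]]
t 13.28 p [ 446.1 -241.1  121.6] yaw 85.78 F [-0.2 -0.8 -2.9] w 44.3 ff 30.0 q6 -0.57
d [ -0.3   1.5 -11.6] offset [ 0.0125 -0.0031  0.0966] rz -0.0 rows 0.18704280840251425
```

View pics/d3.png

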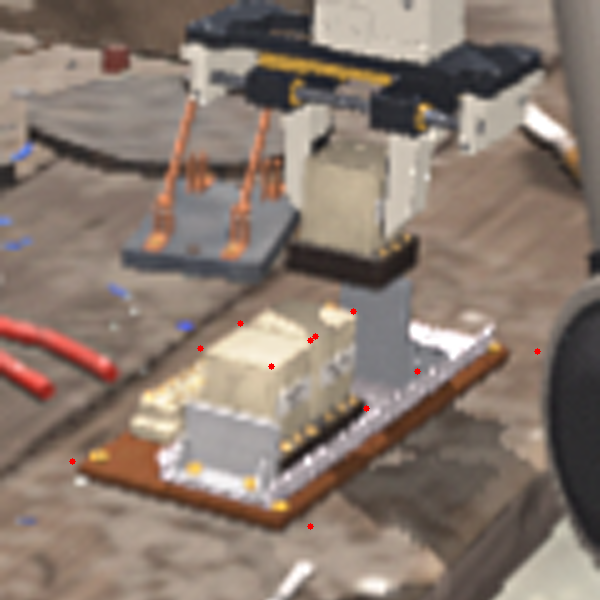

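```bash
python3 - <<'E'
from h import *
np.set_printoptions(precision=1,suppress=True)
print('top held',at('top',(461.9,274.2),92.4),'front',at('top',(457.5,287.9),102.4))
ux=np.array([.9973,-.0732,0]);uy=np.array([.0732,.9973,0])
H=np.array([446.1,-241.1,92.4]); c=lambda q:(q-[330,150])*5
print('held exp',proj('side',[H,H-30*ux+[0,0,10]]),'corners crop',c(proj('side',[H+30*ux+25*uy,H-30*ux+25*uy,H-30*ux-25*uy,H-30*ux+25*uy+[0,0,20]])))
B=np.array([446.2,-234.6,12.])
P=lambda x,y,z: B+ux*(x+20)+uy*(y+7)+[0,0,z-12]
print('panel crop',c(proj('side',[P(65,145,10),P(-65,145,10),P(-65,145,0),P(-65,-145,10),P(-65,-145,0),P(-20-22,115,82),P(-50,118,12),P(-14-28,-46,79),P(2,-46,79),P(-42,-57,79)])))
E
```

```text
top held [ 446.5 -243.8   92.4] front [ 417.  -231.6  102.4]
held exp [[399.3 203.5]
 [408.9 202.3]] corners crop [[279.4 270.2]
 [373.3 291.6]
 [413.3 264.9]
 [375.  258.2]]
panel crop [[ 71.8 461. ]
 [276.7 517.3]
 [276.  534. ]
 [507.2 343.9]
 [506.2 359. ]
 [271.  365.8]
 [276.7 489.2]
 [406.1 280. ]
 [338.6 264.9]
 [414.6 274.3]]
```

Against the same camera bias, the held relay and the panel both sit within about 2 mm of the model. The relay is over the bay with a gap of about 6.5 mm to its neighbour, so I'm lowering.

Request:
send_rows --offset '[[0,0,0.15],[0,0,0.3],[0,0,0.45],[0,0,0.5],[0,0,0.5]]' --delta_rot '[[0,0,0],[0,0,0],[0,0,0],[0,0,0],[0,0,0]]'

```text
time: 13.9
tool_pos: [446.0, -241.1, 61.5]
tcp_rot: [-3.141, -0.0, 1.497]
contact_force: [0.1, -0.0, -2.0]
grip_width: 44.5
finger_force: 30.0
```

```bash
python3 go.py 445.8 -241 42 85.8
```

```text
t 13.9 p [ 446.  -241.1   61.5] yaw 85.79 F [ 0.1 -0.  -2. ] w 44.5 ff 30.0 q6 -0.57
d [ -0.2   0.1 -19.5] offset [ 0.0006 -0.0021  0.1627] rz -0.0 rows 0.312318961257632
```

Request:
send_rows --offset '[[0,0,0.04],[0,0,0.06],[0,0,0.08],[0,0,0.1],[0,0,0.1]]' --delta_rot '[[0,0,0],[0,0,0],[0,0,0],[0,0,0],[0,0,0]]'

```text
time: 14.52
tool_pos: [446.0, -241.0, 49.4]
tcp_rot: [-3.141, -0.0, 1.497]
contact_force: [-0.2, 0.0, -1.6]
grip_width: 45.0
finger_force: 30.0
```

Request:
send_rows --offset '[[0,0,0.02],[0,0,0.035],[0,0,0.05],[0,0,0.058],[0,0,0.058]]' --delta_rot '[[0,0,0],[0,0,0],[0,0,0],[0,0,0],[0,0,0]]'

```text
time: 15.15
tool_pos: [446.0, -241.1, 42.5]
tcp_rot: [-3.141, -0.0, 1.497]
contact_force: [-0.6, -0.9, -1.5]
grip_width: 44.6
finger_force: 30.0
```

No resistance so far. The last millimetre or so follows in small steps.

Request:
send_rows --offset '[[0,0,0.005],[0,0,0.01],[0,0,0.014],[0,0,0.014]]' --delta_rot '[[0,0,0],[0,0,0],[0,0,0],[0,0,0]]'

```text
time: 15.65
tool_pos: [446.1, -241.1, 41.2]
tcp_rot: [3.141, 0.0, 1.497]
contact_force: [-0.4, 0.1, 2.8]
grip_width: 45.0
finger_force: 30.0
```

Seated at the predicted height (41.2). I'm sliding it towards its neighbour while still holding it.

Request:
send_rows --offset '[[0.01,0,0],[0.02,0,0],[0.03,0,0],[0.038,0,0],[0.038,0,0]]' --delta_rot '[[0,0,0],[0,0,0],[0,0,0],[0,0,0],[0,0,0]]'

```text
time: 16.27
tool_pos: [446.9, -236.8, 41.3]
tcp_rot: [3.14, 0.001, 1.497]
contact_force: [-0.0, -2.5, 5.0]
grip_width: 44.6
finger_force: 30.0
```

Request:
send_rows --offset '[[0.007,0,0],[0.013,0,0],[0.013,0,0]]' --delta_rot '[[0,0,0],[0,0,0],[0,0,0]]'

```text
time: 16.65
tool_pos: [446.9, -235.3, 41.2]
tcp_rot: [3.141, 0.001, 1.497]
contact_force: [0.1, -3.1, 5.5]
grip_width: 45.0
finger_force: 30.0
```

Request:
send_rows --offset '[[0.006,0,0],[0.012,0,0],[0.012,0,0]]' --delta_rot '[[0,0,0],[0,0,0],[0,0,0]]'

```text
time: 17.02
tool_pos: [446.9, -234.9, 41.3]
tcp_rot: [3.14, 0.002, 1.497]
contact_force: [-1.0, -9.1, 4.0]
grip_width: 44.9
finger_force: 30.0
```

Request:
send_rows --offset '[[0.006,0,0],[0.012,0,0],[0.012,0,0]]' --delta_rot '[[0,0,0],[0,0,0],[0,0,0]]'

```text
time: 17.4
tool_pos: [446.9, -234.8, 41.4]
tcp_rot: [3.14, 0.004, 1.497]
contact_force: [-3.8, -13.4, 2.3]
grip_width: 44.8
finger_force: 30.0
```

Force rises at y = -234.9, so it is against the neighbour, which matches the bay estimate. I'm easing off, releasing and rising.

Request:
send_rows --offset '[[-0.012,0,0],[-0.012,0,0],[-0.012,0,0],[-0.012,0,0]]' --delta_rot '[[0,0,0],[0,0,0],[0,0,0],[0,0,0]]' --grip 0.75

```text
time: 17.9
tool_pos: [446.5, -233.1, 40.7]
tcp_rot: [-3.141, -0.001, 1.498]
contact_force: [-0.1, 0.4, -0.2]
grip_width: 68.6
finger_force: 0.0
```

Request:
send_rows --offset '[[0,0,-0.1],[0,0,-0.4],[0,0,-0.8],[0,0,-0.8]]' --delta_rot '[[0,0,0],[0,0,0],[0,0,0],[0,0,0]]'

```text
time: 18.4
tool_pos: [448.6, -234.9, 141.2]
tcp_rot: [3.134, 0.004, 1.497]
contact_force: [0.3, 1.0, -0.4]
grip_width: 68.8
finger_force: 0.0
```

Request:
send_rows --offset '[[-0.3,0,0],[-0.6,0.05,0],[-0.7,0.05,0],[-0.7,0.05,0],[-0.7,0.05,0]]' --delta_rot '[[0,0,0],[0,0,0],[0,0,0],[0,0,0],[0,0,0]]' --grip 0

```text
time: 19.02
tool_pos: [446.2, -316.5, 136.6]
tcp_rot: [-3.141, -0.001, 1.498]
contact_force: [-1.2, -0.0, -0.0]
grip_width: 23.8
finger_force: 0.0
```

```bash
python3 - <<'E'
from h import *
from plant import finder
np.set_printoptions(precision=1,suppress=True)
ux=np.array([.9973,-.0732,0]);uy=np.array([.0732,.9973,0])
B=np.array([446.5,-234.9,12.])
a=optics.capture('top')[:,:,::-1]; cv2.imwrite('pics/e1.png',cv2.resize(a[235:305,395:495],None,fx=6,fy=6,interpolation=cv2.INTER_CUBIC))
for t,z in(('clamp_face',22),('clamp_top',79)):
    for d in finder.pinpoint(t,'top')[:1]:
        w=at('top',d['uv'],z);print(t,d['confidence'],w,'panel y',(w-B)@uy-7,'x',(w-B)@ux-20)
E
python3 go.py 442 -311 112 85.8
```

```text
clamp_face 0.86 [ 446.8 -264.6   22. ] panel y -36.56281099723883 x -17.513520844908516
clamp_top 0.58 [ 438.3 -272.    79. ] panel y -44.631731236404335 x -25.48028389323794
t 19.18 p [ 446.5 -316.8  137. ] yaw 85.85 F [-0.7  0.5  0.1] w 11.3 ff 0.0 q6 -0.68
d [ -4.5   5.8 -25. ] offset [ 0.0455 -0.041   0.2083] rz 0.0001 rows 0.4168245663121509
```

View pics/e1.png

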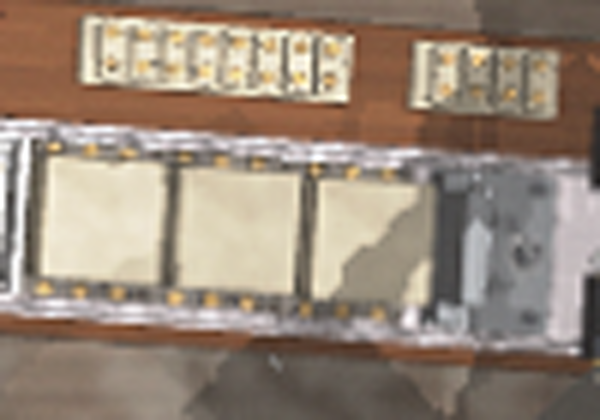

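The relay is flush with its neighbour, with no visible gap at (305,235) in the crop. The clamp plate is still open at about (450,245). I'm descending behind the plate with the fingers shut.

Request:
send_rows --offset '[[0.03,-0.05,0.2],[0.06,-0.05,0.5],[0.06,-0.05,0.7],[0.06,-0.05,0.7],[0.06,-0.05,0.7]]' --delta_rot '[[0,0,0],[0,0,0],[0,0,0],[0,0,0],[0,0,0]]' --grip 0

```text
time: 19.8
tool_pos: [441.6, -310.3, 53.9]
tcp_rot: [3.14, 0.001, 1.498]
contact_force: [0.3, 0.2, 0.6]
grip_width: 0.5
finger_force: 0.0
```

```bash
python3 go.py 441 -295 52 85.8
```

```text
t 19.8 p [ 441.6 -310.3   53.9] yaw 85.81 F [0.3 0.2 0.6] w 0.5 ff 0.0 q6 -0.68
d [-0.6 15.3 -1.9] offset [ 0.1271 -0.0141  0.016 ] rz 0.0 rows 0.2475192927257558
```

Request:
send_rows --offset '[[0.04,0,0],[0.08,0,0],[0.11,0,0],[0.13,0,0],[0.15,0,0],[0.17,0,0],[0.19,0,0],[0.2,0,0]]' --delta_rot '[[0,0,0],[0,0,0],[0,0,0],[0,0,0],[0,0,0],[0,0,0],[0,0,0],[0,0,0]]'

```text
time: 20.8
tool_pos: [442.8, -286.4, 52.9]
tcp_rot: [3.141, 0.0, 1.497]
contact_force: [-0.0, -3.1, -0.2]
grip_width: 0.2
finger_force: 1.5
```

Request:
send_rows --offset '[[0.01,0,0],[0.02,0,0],[0.02,0,0]]' --delta_rot '[[0,0,0],[0,0,0],[0,0,0]]'

```text
time: 21.18
tool_pos: [443.0, -283.7, 53.0]
tcp_rot: [3.141, -0.0, 1.497]
contact_force: [-0.7, -2.6, 0.0]
grip_width: 0.4
finger_force: 1.2
```

The clamp is moving with about 3 N. I'm continuing in small steps.

Request:
send_rows --offset '[[0.008,0,0],[0.016,0,0],[0.016,0,0]]' --delta_rot '[[0,0,0],[0,0,0],[0,0,0]]'

```text
time: 21.55
tool_pos: [443.1, -281.8, 52.9]
tcp_rot: [3.142, -0.0, 1.497]
contact_force: [-0.2, -2.8, -0.1]
grip_width: 0.1
finger_force: 1.4
```

Request:
send_rows --offset '[[0.008,0,0],[0.016,0,0],[0.016,0,0]]' --delta_rot '[[0,0,0],[0,0,0],[0,0,0]]'

```text
time: 21.92
tool_pos: [443.2, -281.7, 53.0]
tcp_rot: [3.141, 0.003, 1.497]
contact_force: [-2.1, -10.1, -3.3]
grip_width: 0.6
finger_force: 5.1
```

Request:
send_rows --offset '[[0.008,0,0],[0.012,0,0],[0.012,0,0]]' --delta_rot '[[0,0,0],[0,0,0],[0,0,0]]'

```text
time: 22.3
tool_pos: [443.2, -281.7, 53.1]
tcp_rot: [3.141, 0.005, 1.498]
contact_force: [-4.0, -14.8, -4.4]
grip_width: 0.2
finger_force: 7.9
```

Request:
send_rows --offset '[[-0.03,0,0],[-0.1,0,0],[-0.2,0,0],[-0.2,0,-0.3],[-0.3,0,-0.8],[-0.9,0,-0.9],[-0.9,0,-0.9],[-0.9,0,-0.9]]' --delta_rot '[[0,0,0],[0,0,0],[0,0,0],[0,0,0],[0,0,0],[0,0,0],[0,0,0],[0,0,0]]'

```text
time: 23.3
tool_pos: [434.8, -386.5, 160.2]
tcp_rot: [-3.141, -0.002, 1.496]
contact_force: [-0.5, 0.1, -0.7]
grip_width: 0.3
finger_force: 0.0
```

```bash
python3 - <<'E'
from h import *
a=optics.capture('top')[:,:,::-1];s=optics.capture('side')[:,:,::-1]
A=cv2.resize(a[235:305,395:495],(700,490),interpolation=cv2.INTER_CUBIC)[150:440]
S=cv2.resize(s[190:270,350:450],(375,300),interpolation=cv2.INTER_CUBIC)
T=cv2.resize(a[195:325,200:380],(415,300),interpolation=cv2.INTER_CUBIC)
im=np.zeros((590,790,3),np.uint8);im[:290,:700]=A;im[290:,:375]=S;im[290:,375:]=T
cv2.imwrite('pics/f1.png',im)
E
```

```text
(no output)
```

View pics/f1.png

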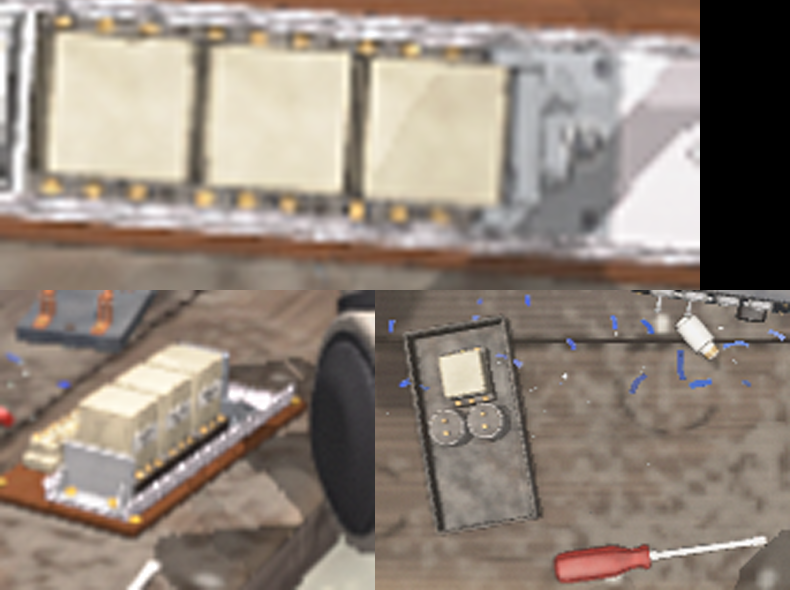

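The row is closed: three relays at one height, labels all on the same side, and the clamp against the new one at (515,130). The capacitors, small relay and screwdriver haven't moved, and the arm is clear. I'm handing in.

```bash
python3 -c "
from plant import ticket
print(ticket.close_job())"
```

```text
the job is handed in; nothing more can be done
None
```

The job is handed in: the spare relay sits fully down in the bay, front the same way as the other two and flush with its neighbour; the end clamp is closed against it and the other loose things are where they were, at about 23.4 s of the 51 s allowed (no verdict was returned).

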